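# Reject the keyless spindle and seat the keyed one in the mill tester's hub

## Task

Two test spindles stand in the blue rack: sort out the one that has lost its brass key by standing it, tip down, in the red reject cup and letting it go. Then put the keyed spindle's tip into the steel hub of the tester, turn it until the key slips into the hub's keyway, and push it fully home against the spring at the bottom of the bore. Finish while still gripping it and keeping it pushed down, and leave everything else on the bench where it is.

Things in the scene. Friction and masses are not known exactly. Their poses are not given: they have to be found in the camera images.
- keyed_handle (a point): Keyed spindle, upright, 100 mm long, about 0.18 kg: steel shaft 20 mm in diameter, 60 mm long, black grip block above. This point: the block's centre, 80 mm above the tip. Block 16 mm along x, 34 along y, 40 along z; grip its x faces from above. z points up along the shaft; the key points to +x, at the start away from the robot within 0.75 rad.
- keyed_tip (a point): Centre of the keyed spindle's lower end face; same axes as keyed_handle. The lowest 4 mm taper from 20 to 14 mm in diameter. The brass key stands out of the shaft towards +x: 6 mm proud, to 16 mm from the axis, 8 mm wide, from 24 to 44 mm above the tip.
- keyless_handle (a point): The reject spindle: the same as the keyed one, but without the brass key. Centre of its black grip block, 80 mm above the tip, same axes and sizes.
- keyless_tip (a point): Centre of the keyless spindle's lower end face.
- rack: Blue spindle rack, fixed, 100 x 190 x 26 mm; origin at the centre of its underside, long side along its y. Two holes 22.5 mm wide and 22 mm deep at y = +50 and -50 mm; each holds a spindle, its tip 4 mm above the bench, the key just above the rack. Which spindle is in which hole varies.
- cup_in (a point): Red plastic reject cup, fixed, open at the top, rim about 72 mm across outside and 64 mm inside, 55 mm tall. This point is the centre of its inner floor, about 5 mm above the bench. A spindle let go in it just leans against the rim.
- hub_mouth (a point): Centre of the bore at the top of the tester's steel hub (56 mm across), 72 mm above the bench; z up. Bore 22 mm in diameter with one keyway 10.6 mm wide, reaching 17.8 mm from the axis, full height. The keyway points within 0.5 rad either way of this frame's +x; the exact direction is not given: see the notch (yellow line on the hub's top outside it), or feel for it.
- tester: Grey fixed base plate, 100 x 100 x 16 mm, under the hub; origin at its underside, on the bore's axis; orange mark on its +x edge. The hub, left turned at random, is stiff: a light push does not turn it. Key off the keyway by more than about 0.1 rad: it rests on the hub's face, tip 24 mm deep; on the keyway: the spindle goes on down.
- plunger (a joint): Brass spring plunger at the bottom of the bore, m. 0 = up, its top 36 mm below the mouth; grows as it is pressed, to its stop at 0.010 (tip 46 mm deep, the key's top edge 2 mm below the hub's face). The spring pushes back with 4 N at 0, 10 N at the stop; a spindle let go rises again.
- pepper_mill: Turned wooden pepper mill, 207 mm tall, 54 mm across, standing; a bystander, to be left alone. Origin at its underside.
- short_mill: Dark wooden mill, 145 mm tall, 54 mm across, standing; a bystander, to be left alone. Origin at its underside.
- wood_cap: Turned light wooden mill cap, 42 mm tall, 56 mm across; a bystander, to be left alone. Origin at its underside.
- burr_ring: Steel burr ring, 52 mm across, 22 mm tall; a bystander, to be left alone. Origin at its underside.
- gauge_block: Dark steel gauge block with two holes, 70 x 110 x 25 mm; a bystander, to be left alone. Origin at its underside.
- screwdriver: Screwdriver, 190 mm long, lying along its x; a bystander, to be left alone. Origin at its underside.
Things that resemble listed ones, but are neither listed nor needed, are in the scene too. Leave any orange look-alike of the part that bears keyed_handle alone.

How it is judged:
By the outcome, as a careful person would: the job done as asked, in the order asked, and still so for the second after the job is handed in, while the arm keeps its last pose, push and grip.
It also fails if it takes over 72 s, if anything falls off the work surface, if the arm or the gripper's body presses on something with over 40 N, if the wrist force passes 120 N, or if a joint passes its speed limit or range.

## Robot

A 7-joint arm with a two-finger parallel gripper is mounted at the origin on the work surface. World frame = base frame: x ahead of the robot, y to its left, z up, the work surface at z = 0. Lengths are in mm, angles in rad, forces in N, time in s.
With the tool pointing down it reaches from about 400 to 875 mm from the base axis. Payload 4.4 kg.
Tool frame: the origin (TCP) lies at the very end of the fingers, on their centre line; the grasp point (between the pads) lies 19 mm behind it; z points along the fingers, y is the line along which they close (so a half turn about z gives the same grasp; the last joint's range is limited). The gripper opens to 85 mm and grips with 20 to 120 N. Pads are 22 mm wide; open, the fingers measure 114 mm over their backs; the gripper's body (76 mm by 85 mm) begins 54 mm behind the grasp point. The pads swing forward as they close: fully open they stand 13 mm farther back than shut.
Start: joints at [-1.258, 0.628, 0.038, 1.517, -0.027, 0.996, -0.02], TCP at [240.351, 603.945, 231.313] pointing down, gripper open.
Joint ranges: [-3.06, 3.06], [-0.37, 2.12], [-1.25, 1.32], [0.18, 2.47], [-1.1, 4.24], [0.23, 1.98], [-2.94, 2.94]. Speed limits (rad/s): [2.57, 2.57, 3.14, 3.14, 3.14, 3.14, 3.14].

## Interface

Orientations are given as [roll, pitch, yaw] about the fixed x, y, z axes, in that order (R = Rz(yaw) Ry(pitch) Rx(roll)).
In Python, from cell import ctrl gives the robot as it stands.
- The arm moves only by the tool step_arm, never from a script. Its argument "series" is a list that holds one entry, the list of rows, each a list of 7 numbers: the turn, a rotation vector about the tool's x, y, z as a fraction of full scale, then the shift along the tool's x, y, z as a fraction of full scale, then the closure, from 0 (fully open) to 1 (shut). In form: [[[ax, ay, az, tx, ty, tz, gripper], ...]]. A call has 1 to 12 rows; each row shifts and turns the commanded pose from where the row before left it, along the tool's axes as they then stand; what a row does not reach is not made up. Full scale, the value 1, is 150 mm for a shift and 45 degrees for a turn. A row lasts 1/10 s, in which the tool goes at most 50 mm and 8.59 degrees, less where a joint would pass 70% of its speed; a pose out of reach is approached as far as the arm can. A call with a number of a shift or a turn outside -1 to 1 is refused whole. A call with a gripper value outside its range is refused whole. The fingers move at their own pace and stop on an object; the grip force is fixed at half the most. Time passes only in rows, so rows that do not move let the fingers close. It gives the time, the measured TCP pose, the force, the opening and the grip force at its end, in the units of the state.
- ctrl.read_state(): the state, without advancing time (a new reading comes with each control period).
- ctrl.get_image(name): name is "scene" or "top" or "wrist"; returns a dict with "img" (400x640x3 uint8, red, green, blue), "fx", "fy", "cx", "cy" (pixels), "R" (3x3) and "t" (3): a world point X has camera coordinates R X + t. Camera axes: x right, y down, z forward; pixel columns grow to the right and rows downward; lengths in mm; the calibration is good to about 2 mm. A picture is of the moment at which its call begins. There is no depth.
- ctrl.finish_job(): hands the job in; it is judged then, once.
Trained networks look in a picture, given as the dict that the camera call returned (one of the last four; its "shot" number tells which), for a name from the list of things; names that differ only in an ending like _2 or _b are one class to them, and where a whole thing is asked for, a point or a joint stands for the part that bears it (a point fixed in the world has none). Each returns a list of dicts, best first, with "score" (0 to 1); they miss things now and then, are a little off and sometimes report something else, mostly with a low value. They report only what shows in the picture. A call takes as long as a camera call. They do not tell look-alikes from the thing itself.
- ctrl.recognise(picture, thing): "centre" ([column, row] in pixels, amid what is visible of it).
The state is a dict: "clock": time; "qpos": joint angles; "qd": joint speeds; "tau": joint torques, N m; "eef_pos": TCP position; "tool_rot": TCP orientation; "force": force on the tool from outside, world axes, zero at the start; "torque": the same for the moment, N m; "width": finger opening in mm; "gripper_force": force on a finger pad.
Only numpy, scipy, OpenCV 4.12 (cv2) and the standard library are available. Lean on these libraries where they do the work, as an engineer would, in place of code of your own. Each camera call takes 0.05 s, during which the arm holds its last target. There are 200 camera calls.

## Working session

There is one attempt and no reset: what is moved stays moved. The work goes in short steps, Python scripts to look and compute and a tool call to move; the robot and the scene stay as the last step left them, time stands still between calls to the robot, and variables do not carry over. Pictures are saved under pics/ and viewed, at most 10 in all, crops included, and the job is handed in when it is done.

Besides the shell and the picture viewer there is one more tool, called after "Request:" by a JSON object that holds its "op" and its "data", one argument or row to a line. step_arm: Moves the arm, as the interface text tells. Shift numbers are shares of 150 mm and turn numbers shares of 45 degrees, none past 1 either way. Its arguments: {"type":"object","properties":{"series":{"type":"array","items":{"type":"array","items":{"type":"array","items":{"type":"number","minimum":-1,"maximum":1}}}}},"required":["series"]}

```bash
mkdir -p pics; ls
cat > h.py <<'E'
import numpy as np, cv2
from cell import ctrl
def save(p,name,crop=None,scale=1):
    im=p["img"][:,:,::-1]
    if crop: im=im[crop[1]:crop[3],crop[0]:crop[2]]
    if scale!=1: im=cv2.resize(im,None,fx=scale,fy=scale,interpolation=cv2.INTER_CUBIC)
    cv2.imwrite("pics/"+name,im)
def onz(p,uv,z):
    R=np.array(p["R"]);t=np.array(p["t"])
    d=R.T@np.array([(uv[0]-p["cx"])/p["fx"],(uv[1]-p["cy"])/p["fy"],1]); c=-R.T@t
    return c+d*(z-c[2])/d[2]
def proj(p,X):
    c=np.array(p["R"])@np.array(X)+np.array(p["t"]); return np.array([p["fx"]*c[0]/c[2]+p["cx"],p["fy"]*c[1]/c[2]+p["cy"]])
E
python3 - <<'E'
from h import *
P={n:ctrl.get_image(n) for n in("scene","top")}
for n,p in P.items():
    save(p,n+"0.png")
    print(n,-np.array(p["R"]).T@p["t"])
    for th,z in [("keyed_handle",100),("keyless_handle",100),("rack",26),("cup_in",55),("hub_mouth",72),("tester",16),("pepper_mill",100),("short_mill",70)]:
        for r in ctrl.recognise(p,th)[:3]: print(n,th,np.round(r["centre"]),round(r["score"],2),onz(p,r["centre"],z).round()[:2])
s=ctrl.read_state();print(s["eef_pos"],s["tool_rot"],s["clock"],s["width"])
E
```

```text
pics
scene [1022.52654448  143.61804881  884.00757209]
scene keyed_handle [386. 187.] 0.75 [499. 194.]
scene keyed_handle [348. 227.] 0.7 [616. 126.]
scene keyed_handle [388. 235.] 0.62 [618. 212.]
scene keyless_handle [427. 188.] 0.82 [484. 287.]
scene rack [404. 207.] 0.72 [499. 248.]
scene cup_in [181. 158.] 0.71 [ 482. -320.]
scene cup_in [330. 154.] 0.36 [396.  46.]
scene hub_mouth [295. 188.] 0.93 [523. -15.]
scene tester [296. 184.] 0.75 [479. -25.]
scene tester [340. 279.] 0.59 [704. 126.]
scene pepper_mill [338. 277.] 0.82 [732. 124.]
scene pepper_mill [181. 157.] 0.52 [ 508. -296.]
scene pepper_mill [382. 187.] 0.24 [500. 186.]
top [ 455.89794501   19.08688824 1297.8147061 ]
top keyed_handle [249. 197.] 0.65 [584. 199.]
top keyed_handle [305. 273.] 0.62 [371.  46.]
top keyed_handle [250. 233.] 0.49 [482. 198.]
top rack [239. 237.] 0.95 [474. 240.]
top rack [344. 144.] 0.29 [748. -76.]
top rack [437. 236.] 0.28 [ 466. -343.]
top cup_in [438. 234.] 0.9 [ 475. -341.]
top hub_mouth [328. 235.] 0.96 [475. -21.]
top tester [328. 231.] 0.87 [489. -21.]
top pepper_mill [276. 139.] 0.98 [748. 125.]
top short_mill [344. 144.] 0.81 [738. -72.]
[240.37298145 603.95916402 231.33420929] [ 3.14153012e+00 -2.51523905e-05  2.76276083e+00] 0.9 85.43754959869118
```

View pics/scene0.png

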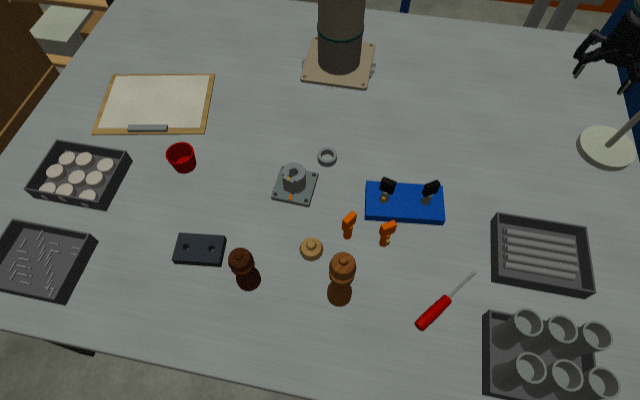

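View pics/top0.png

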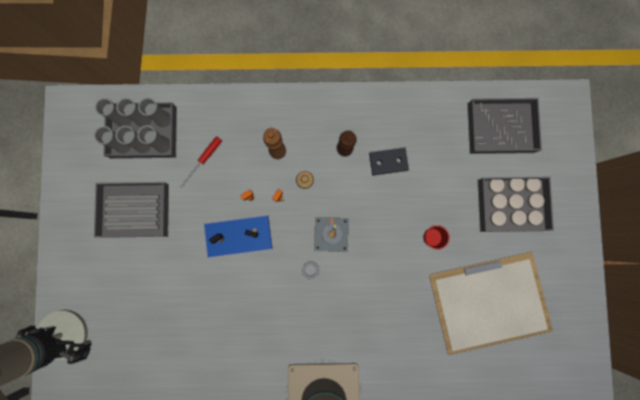

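Run:
```python
from h import *
a=ctrl.get_image("scene");b=ctrl.get_image("top")
f=lambda p,c:cv2.resize(p["img"][c[1]:c[3],c[0]:c[2],::-1],(400,300),interpolation=cv2.INTER_CUBIC)
m=np.vstack([np.hstack([f(a,(360,165,460,240)),f(a,(260,150,340,210))]),np.hstack([f(b,(200,205,280,265)),f(b,(300,205,360,250))])])
cv2.imwrite("pics/m1.png",m)
for uv in [(252,233),(215,238)]: print(onz(b,uv,100))
for uv in [(388,185),(431,187)]: print(onz(a,uv,84))
```

```text
[483.10637897 191.81478209 100.        ]
[470.76024444 294.41638978 100.        ]
[481.48116522 199.55029029  84.        ]
[467.71249217 297.9713279   84.        ]
```

View pics/m1.png

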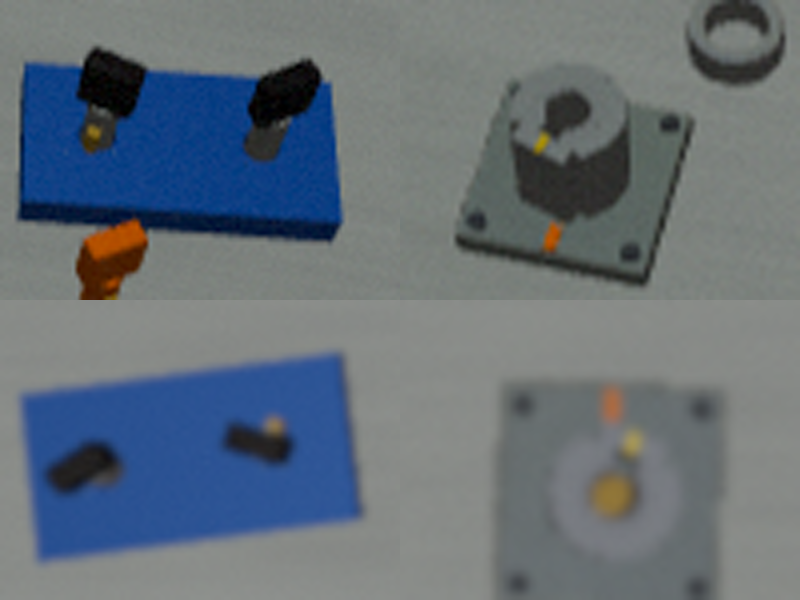

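```bash
cat >> h.py <<'E'
from scipy.spatial.transform import Rotation as Ro
def plan(xyz,yaw,s=None):
    s=s or ctrl.read_state()
    R0=Ro.from_euler("xyz",s["tool_rot"]); Rt=Ro.from_euler("xyz",[np.pi,0,yaw])
    rv=(R0.inv()*Rt).as_rotvec()/(np.pi/4); sh=Rt.as_matrix().T@(np.array(xyz)-s["eef_pos"])/150
    print("pose",np.round(s["eef_pos"],1),np.round(s["tool_rot"],4),"turn",rv.round(4),"then shift",sh.round(4), "clock",s["clock"])
E
python3 - <<'E'
from h import *
b=ctrl.get_image("top")
C=np.array([onz(b,uv,26) for uv in [(204.4,224),(268.6,215.6),(272.4,248.4),(208,257)]]);c=C.mean(0)
u=(C[0]+C[3]-C[1]-C[2])[:2];L=np.linalg.norm(u);u/=L;print(c,L/2,u)
print("holes",c[:2]+50*u,c[:2]-50*u,"rackyaw",np.arctan2(-u[0],u[1]))
print("hub",onz(b,(332.2,233.8),72),onz(b,(331.9,234.2),36))
w=ctrl.get_image("wrist");s=ctrl.read_state();R=Ro.from_euler("xyz",s["tool_rot"]).as_matrix()
print("wristcam in tool",R.T@(-np.array(w["R"]).T@w["t"]-s["eef_pos"]),(np.array(w["R"])@R).round(2),w["fx"])
h=c[:2]+50*u
plan([h[0],h[1],200],2.08); print(s["qpos"])
E
```

```text
[475.99858886 242.58794665  26.        ] 190.6513630382608 [-0.11652023  0.99318832]
holes [470.17257748 292.24736259] [481.82460023 192.92853071] rackyaw 0.1167855166524312
hub [478.12417967 -32.41329859  72.        ] [477.61979129 -33.02458351  36.        ]
wristcam in tool [  67.71099354   -0.3473284  -142.09820715] [[-0.    1.    0.  ]
 [-0.96 -0.   -0.27]
 [-0.27 -0.    0.96]] 315.20320055376135
pose [240.3 603.9 231.3] [-3.1416 -0.      2.7628] turn [-0.     -0.      0.8694] then shift [-2.5613  0.3248  0.2087] clock 1.1
[-1.25782964  0.62841493  0.03851281  1.51739688 -0.0269699   0.99630304
 -0.01997129]
```

Request:
{"op": "step_arm", "data": {
  "series": [
    [[0,0,0.174,0,0,0,0],[0,0,0.174,0,0,0,0],[0,0,0.174,0,0,0,0],[0,0,0.174,0,0,0,0],[0,0,0.174,0,0,0,0]]
  ]
}}

```text
clock: 1.6
eef_pos: [240.3, 604.0, 231.3]
tool_rot: [-3.142, -0.0, 2.074]
force: [0.4, 0.2, -0.2]
width: 85.6
gripper_force: 0.0
```

Request:
{"op": "step_arm", "data": {
  "series": [
    [[0,0,0,-0.2133,0.027,0,0],[0,0,0,-0.2133,0.027,0,0],[0,0,0,-0.2133,0.027,0,0],[0,0,0,-0.2133,0.027,0,0],[0,0,0,-0.2133,0.027,0,0],[0,0,0,-0.2133,0.027,0,0],[0,0,0,-0.2133,0.027,0,0],[0,0,0,-0.2133,0.027,0,0],[0,0,0,-0.2133,0.027,0,0],[0,0,0,-0.2133,0.027,0,0],[0,0,0,-0.2133,0.027,0,0],[0,0,0,-0.2133,0.027,0,0]]
  ]
}}

```text
clock: 2.8
eef_pos: [470.5, 291.3, 231.5]
tool_rot: [3.141, -0.0, 2.08]
force: [1.2, -0.0, 0.1]
width: 85.4
gripper_force: 0.0
```

Run:
```python
from h import *
w=ctrl.get_image("wrist");save(w,"w1.png")
plan([470.2,292.2,150],2.08)
for X in ([470.2,292.2,104],[470.2,292.2,26],[481.8,193,26],[481.8,193,104]): print(proj(w,X).round(1))
```

```text
pose [474.8 284.9 231.8] [3.1399 0.0052 2.0719] turn [ 0.0021  0.0067 -0.0104] then shift [ 0.0575 -0.003   0.5454] clock 2.85
[316.3 188.1]
[316.2 171.3]
[284.4 247.3]
[276.5 281.5]
```

View pics/w1.png

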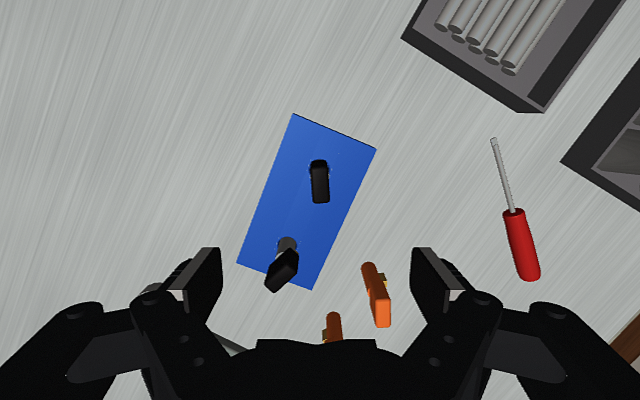

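Request:
{"op": "step_arm", "data": {
  "series": [
    [[0,0,0,0,0,0,0],[0,0,0,0,0,0,0],[0,0,0,0,0,0,0]]
  ]
}}

```text
clock: 3.15
eef_pos: [468.8, 293.8, 231.2]
tool_rot: [-3.141, -0.001, 2.082]
force: [-1.0, 0.4, -0.5]
width: 85.5
gripper_force: 0.0
```

```bash
cat >> h.py <<'E'
from scipy.optimize import minimize
def fitblock(p,x,y,th,zb=64):
    """fit block pose (x,y,yaw) by overlap of its silhouette with the dark blob at the guess"""
    g=cv2.GaussianBlur(p["img"].max(2),(3,3),0); m=(g<70).astype(np.uint8)
    def hull(v):
        r=Ro.from_euler("z",v[2]).as_matrix()
        c=[proj(p,np.array([v[0],v[1],zb])+r@[a*8,b*17,d*40]) for a in(-1,1) for b in(-1,1) for d in(0,1)]
        return cv2.convexHull(np.float32(c)).reshape(-1,2)
    h0=hull([x,y,th]); n,lab=cv2.connectedComponents(m)
    k=np.zeros_like(m);cv2.fillConvexPoly(k,np.int32(h0),1)
    ids=np.bincount(lab[(k>0)&(m>0)],minlength=n);b=(lab==ids.argmax()).astype(np.float32)
    def cost(v):
        q=np.zeros_like(b);cv2.fillConvexPoly(q,np.int32(np.round(hull([x+v[0],y+v[1],th+v[2]/20])*16)),1.,lineType=cv2.LINE_AA,shift=4)
        return 1-np.minimum(q,b).sum()/np.maximum(q,b).sum()
    best=min((minimize(cost,[0,0,d],method="Nelder-Mead",options=dict(initial_simplex=[[0,0,d],[5,0,d],[0,5,d],[0,0,d+5]])) for d in(-5,0,5)),key=lambda r:r.fun)
    v=best.x;print("fit",x+v[0],y+v[1],th+v[2]/20,"cost",best.fun,"area",b.sum());return x+v[0],y+v[1],th+v[2]/20
E
python3 - <<'E'
from h import *
w=ctrl.get_image("wrist")
x,y,t=fitblock(w,472,292,0.5)
fitblock(w,481.8,193,-0.24)
plan([x,y,150],t+np.pi/2)
E
```

```text
fit 471.588160231077 296.2035554475034 0.5853101405134504 cost 0.16455698013305664 area 726.0
fit 481.88631613107833 200.2487877226785 -0.08072238736886586 cost 0.1808333396911621 area 1115.0
pose [468.9 293.7 231.2] [-3.1414e+00 -8.0000e-04  2.0819e+00] turn [-0.0002 -0.001  -0.0945] then shift [0.004  0.0243 0.5416] clock 3.2
```

Request:
{"op": "step_arm", "data": {
  "series": [
    [[0,0,-0.09,0,0,0,0],[0,0,0,0,0.012,0.12,0],[0,0,0,0,0.012,0.12,0],[0,0,0,0,0,0.12,0],[0,0,0,0,0,0.08,0],[0,0,0,0,0,0,0],[0,0,0,0,0,0,0],[0,0,0,0,0,0,0]]
  ]
}}

```text
clock: 4.0
eef_pos: [473.3, 294.8, 166.2]
tool_rot: [3.14, -0.0, 2.15]
force: [0.3, 0.3, -0.0]
width: 85.6
gripper_force: 0.0
```

Run:
```python
from h import *
w=ctrl.get_image("wrist")
x,y,t=fitblock(w,471.6,295,0.55)
plan([x,y,65],t+np.pi/2)
u=proj(w,[x,y,84])
im=w["img"].copy()
for k,c in((64,(255,0,0)),(104,(0,255,0))):
    r=Ro.from_euler("z",t).as_matrix()
    cv2.polylines(im,[np.int32([proj(w,np.array([x,y,k])+r@[a*8,b*17,0]) for a,b in((-1,-1),(-1,1),(1,1),(1,-1))])],True,c)
w["img"]=im;a=int(u[0]);b=int(u[1]);save(w,"w2.png",(max(a-100,0),max(b-75,0),a+100,b+75),4);print(u)
```

```text
fit 470.95867975032337 296.24221088279586 0.5712975509764634 cost 0.12299090623855591 area 1255.0
pose [473.3 294.7 166.2] [ 3.1398e+00 -1.0000e-04  2.1503e+00] turn [ 0.0023 -0.0001  0.0104] then shift [ 0.0174 -0.0077  0.6747] clock 4.05
[314.50792332 200.72192145]
```

View pics/w2.png

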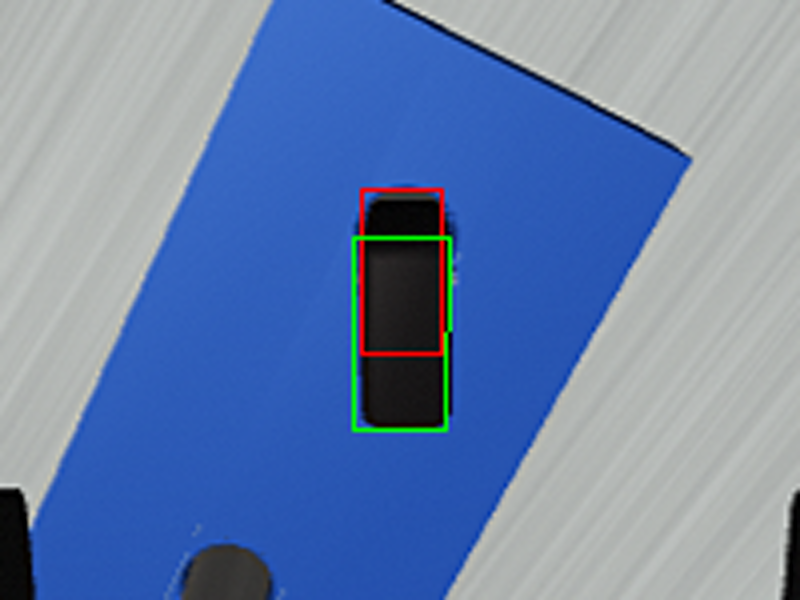

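Request:
{"op": "step_arm", "data": {
  "series": [
    [[0,0,0.01,0.017,-0.003,0.135,0],[0,0,0,0,0,0.135,0],[0,0,0,0,0,0.135,0],[0,0,0,0,0,0.135,0],[0,0,0,0,0,0.135,0],[0,0,0,0,0,0,0],[0,0,0,0,0,0,0]]
  ]
}}

```text
clock: 4.75
eef_pos: [471.4, 296.3, 64.7]
tool_rot: [3.141, -0.0, 2.142]
force: [0.5, -0.1, 0.4]
width: 84.9
gripper_force: 0.0
```

Request:
{"op": "step_arm", "data": {
  "series": [
    [[0,0,0,0,0,0,1],[0,0,0,0,0,0,1],[0,0,0,0,0,0,1],[0,0,0,0,0,0,1],[0,0,0,0,0,0,1],[0,0,0,0,0,0,1],[0,0,0,0,0,0,1],[0,0,0,0,0,0,1]]
  ]
}}

```text
clock: 5.55
eef_pos: [471.3, 296.3, 64.5]
tool_rot: [3.141, -0.0, 2.142]
force: [0.1, -0.5, 5.9]
width: 15.5
gripper_force: 59.1
```

Request:
{"op": "step_arm", "data": {
  "series": [
    [[0,0,0,0,0,-0.04,1],[0,0,0,0,0,-0.15,1],[0,0,0,0,0,-0.25,1],[0,0,0,0,0,-0.25,1],[0,0,0,0,0,-0.25,1],[0,0,0,0,0,-0.06,1],[0,0,0,0,0,0,1],[0,0,0,0,0,0,1]]
  ]
}}

```text
clock: 6.35
eef_pos: [469.8, 295.6, 212.6]
tool_rot: [-3.139, -0.0, 2.142]
force: [-1.0, 0.5, -2.8]
width: 15.5
gripper_force: 60.4
```

Run:
```python
from h import *
for n in("top","scene"):
    b=ctrl.get_image(n);i=b["img"].astype(int)
    m=((i[:,:,0]>70)&(i[:,:,1]<0.4*i[:,:,0])&(i[:,:,2]<0.4*i[:,:,0])).astype(np.uint8)
    k,l,s,c=cv2.connectedComponentsWithStats(m);g=(438,234) if n=="top" else (181,158)
    j=min(range(1,k),key=lambda q:np.hypot(*(c[q]-g))+(s[q,4]<50)*1e3);M=(l==j)
    def cost(v):
        a=np.linspace(0,6.3,40);P=[proj(b,[v[0]+r*np.cos(t),v[1]+r*np.sin(t),z]) for r,z in((36,55),(27,0)) for t in a]
        q=np.zeros(m.shape,np.float32);cv2.fillConvexPoly(q,np.int32(cv2.convexHull(np.float32(P))*16),1.,lineType=cv2.LINE_AA,shift=4)
        MM=cv2.morphologyEx(M.astype(np.uint8),cv2.MORPH_CLOSE,np.ones((7,7)));return 1-np.minimum(q,MM).sum()/np.maximum(q,MM).sum()
    r=minimize(cost,[478,-341],method="Nelder-Mead",options=dict(initial_simplex=[[478,-341],[488,-341],[478,-331]]));print(n,s[j],r.x,r.fun)
s=ctrl.read_state();print(s["qpos"],s["width"]);plan([478,-341,205],s["tool_rot"][2])
```

```text
top [425 227  23  21 339] [ 469.16073608 -336.10772705] 0.2639405131340027
scene [166 142  28  23 176] [ 460.68554688 -337.11816406] 0.7473958730697632
[-0.7545829   0.52502243  0.21464626  1.8085803  -0.1453921   0.82741078
  0.10265262] 15.403287442035626
pose [469.8 295.4 212.1] [-3.1375e+00  1.0000e-04  2.1424e+00] turn [-0.0052  0.0001 -0.    ] then shift [-3.5982 -2.249   0.0471] clock 6.45
```

Request:
{"op": "step_arm", "data": {
  "series": [
    [[0,0,0,-0.1,-0.062,0,1],[0,0,0,-0.2,-0.125,0,1],[0,0,0,-0.2,-0.125,0,1],[0,0,0,-0.2,-0.125,0,1],[0,0,0,-0.2,-0.125,0,1],[0,0,0,-0.2,-0.125,0,1],[0,0,0,-0.2,-0.125,0,1],[0,0,0,-0.2,-0.125,0,1],[0,0,0,-0.2,-0.125,0,1],[0,0,0,-0.2,-0.125,0,1],[0,0,0,-0.2,-0.125,0,1],[0,0,0,-0.2,-0.125,0,1]]
  ]
}}

```text
clock: 7.65
eef_pos: [474.8, -113.0, 213.2]
tool_rot: [-3.14, -0.001, 2.141]
force: [0.8, -0.5, -2.3]
width: 15.2
gripper_force: 60.3
```

Request:
{"op": "step_arm", "data": {
  "series": [
    [[0,0,0,-0.2,-0.125,0,1],[0,0,0,-0.2,-0.125,0,1],[0,0,0,-0.2,-0.125,0,1],[0,0,0,-0.2,-0.125,0,1],[0,0,0,-0.2,-0.125,0,1],[0,0,0,-0.1,-0.062,0,1],[0,0,0,0,0,0,1],[0,0,0,0,0,0,1],[0,0,0,0,0,0,1]]
  ]
}}

```text
clock: 8.55
eef_pos: [478.9, -303.0, 213.6]
tool_rot: [3.141, -0.002, 2.144]
force: [0.0, 0.5, -1.9]
width: 15.5
gripper_force: 60.4
```

Run:
```python
from h import *
w=ctrl.get_image("wrist");save(w,"w3.png")
s=ctrl.read_state();print(s["qpos"],s["width"]);plan([475,-340,205],s["tool_rot"][2])
for r in ctrl.recognise(w,"cup_in")[:2]: print(r,onz(w,r["centre"],40))
for X in([475,-340,55],[475,-340,5]):print(proj(w,X))
```

```text
[ 0.36579719  0.53900221  0.22780283  1.77727847 -0.15711231  0.84432518
  1.24124698] 15.164578797571023
pose [ 479.1 -303.1  213.8] [ 3.1412e+00 -1.7000e-03  2.1448e+00] turn [ 0.0005 -0.0022 -0.    ] then shift [-0.1919 -0.1568  0.0584] clock 8.6
{'centre': [284.5, 197.2], 'score': 0.69} [ 461.96369281 -337.46076198   40.        ]
[292.86721429 210.03942456]
[295.9369829  196.82320792]
```

View pics/w3.png

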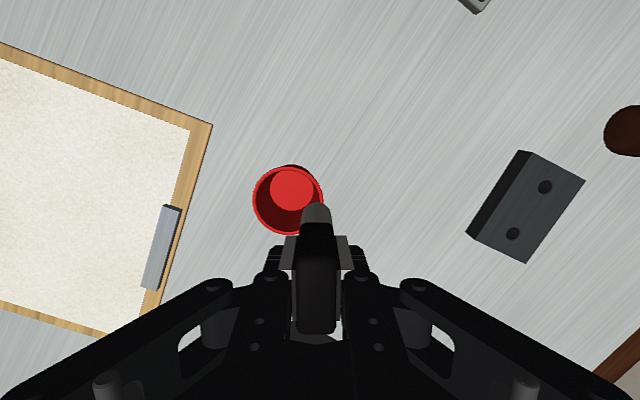

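Run:
```python
from h import *
w=ctrl.get_image("wrist")
a=onz(w,(288,200.5),55);b=onz(w,(292,190),5);print(a,b)
s=ctrl.read_state();plan([a[0],a[1],69],s["tool_rot"][2])
```

```text
[ 466.18349448 -334.72304433   55.        ] [ 467.41808755 -336.1413866     5.        ]
pose [ 479.2 -303.6  214. ] [ 3.1412e+00 -8.0000e-04  2.1445e+00] turn [ 0.0004 -0.001  -0.    ] then shift [-0.1271 -0.1858  0.9668] clock 8.7
```

Request:
{"op": "step_arm", "data": {
  "series": [
    [[0,0,0,-0.065,-0.092,0,1],[0,0,0,-0.065,-0.092,0,1],[0,0,0,0,0,0,1],[0,0,0,0,0,0.15,1],[0,0,0,0,0,0.2,1],[0,0,0,0,0,0.2,1],[0,0,0,0,0,0.2,1],[0,0,0,0,0,0.15,1],[0,0,0,0,0,0.07,1],[0,0,0,0,0,0,1],[0,0,0,0,0,0,1],[0,0,0,0,0,0,1]]
  ]
}}

```text
clock: 9.9
eef_pos: [467.2, -336.9, 69.9]
tool_rot: [3.141, 0.002, 2.143]
force: [0.7, -0.0, -1.8]
width: 15.1
gripper_force: 60.4
```

Request:
{"op": "step_arm", "data": {
  "series": [
    [[0,0,0,0,0,0.02,1],[0,0,0,0,0,0,1],[0,0,0,0,0,0,1],[0,0,0,0,0,0,0.7],[0,0,0,0,0,0,0.5],[0,0,0,0,0,0,0.3],[0,0,0,0,0,0,0.1],[0,0,0,0,0,0,0],[0,0,0,0,0,0,0],[0,0,0,0,0,0,0]]
  ]
}}

```text
clock: 10.9
eef_pos: [466.3, -336.5, 65.5]
tool_rot: [-3.142, 0.0, 2.142]
force: [1.0, 0.7, 0.0]
width: 85.5
gripper_force: 0.0
```

Request:
{"op": "step_arm", "data": {
  "series": [
    [[0,0,0,0,0,-0.05,0],[0,0,0,0,0,-0.1,0],[0,0,0,0,0,-0.2,0],[0,0,0,0,0,-0.2,0],[0,0,0,0,0,-0.2,0],[0,0,0,0,0,-0.15,0],[0,0,0,0,0,0,0],[0,0,0,0,0,0,0]]
  ]
}}

```text
clock: 11.7
eef_pos: [466.3, -336.4, 201.1]
tool_rot: [3.141, 0.001, 2.142]
force: [-0.5, -0.1, 0.2]
width: 85.1
gripper_force: 0.0
```

Run:
```python
from h import *
a=ctrl.get_image("wrist");b=ctrl.get_image("scene")
m=np.hstack([a["img"][50:350,160:480],cv2.resize(b["img"][130:190,150:220],(350,300),interpolation=cv2.INTER_CUBIC)])
cv2.imwrite("pics/m2.png",m[:,:,::-1])
plan([480,200,200],np.pi/2-0.24)
plan([478,-31,200],np.pi/2-0.24)
```

```text
pose [ 465.6 -335.9  199.7] [-3.1409e+00 -1.8000e-03  2.1423e+00] turn [-0.0017 -0.0018  1.0333] then shift [ 3.4932e+00 -7.5620e-01 -2.0000e-03] clock 11.8
pose [ 465.6 -335.9  199.7] [-3.1409e+00 -1.8000e-03  2.1423e+00] turn [-0.0017 -0.0018  1.0333] then shift [ 1.9941 -0.4031 -0.002 ] clock 11.8
```

View pics/m2.png

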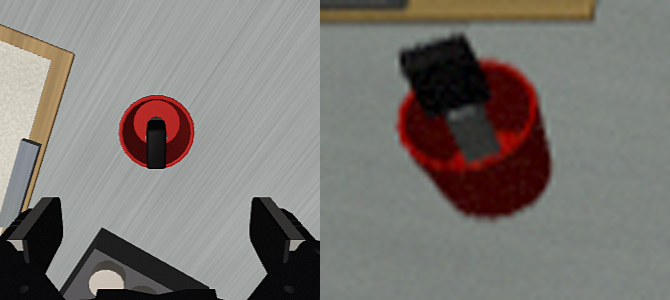

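Request:
{"op": "step_arm", "data": {
  "series": [
    [[0,0,0.172,0,0,0,0],[0,0,0.172,0,0,0,0],[0,0,0.172,0,0,0,0],[0,0,0.172,0,0,0,0],[0,0,0.172,0,0,0,0],[0,0,0.172,0,0,0,0]]
  ]
}}

```text
clock: 12.4
eef_pos: [465.5, -336.0, 199.2]
tool_rot: [-3.139, -0.001, 1.326]
force: [0.2, 0.9, 1.0]
width: 85.2
gripper_force: 0.0
```

Request:
{"op": "step_arm", "data": {
  "series": [
    [[0,0,0,0.12,-0.026,0,0],[0,0,0,0.2,-0.042,0,0],[0,0,0,0.2,-0.042,0,0],[0,0,0,0.2,-0.042,0,0],[0,0,0,0.2,-0.042,0,0],[0,0,0,0.2,-0.042,0,0],[0,0,0,0.2,-0.042,0,0],[0,0,0,0.2,-0.042,0,0],[0,0,0,0.2,-0.042,0,0],[0,0,0,0.12,-0.026,0,0],[0,0,0,0,0,0,0],[0,0,0,0,0,0,0]]
  ]
}}

```text
clock: 13.6
eef_pos: [474.6, -54.8, 199.9]
tool_rot: [-3.14, 0.001, 1.332]
force: [-0.2, -0.5, -0.1]
width: 85.5
gripper_force: 0.0
```

Request:
{"op": "step_arm", "data": {
  "series": [
    [[0,0,0,0,0,0,0],[0,0,0,0,0,0,0]]
  ]
}}

```text
clock: 13.8
eef_pos: [474.9, -56.0, 200.4]
tool_rot: [-3.141, 0.001, 1.329]
force: [0.6, -0.2, 0.1]
width: 85.4
gripper_force: 0.0
```

Run:
```python
from h import *
w=ctrl.get_image("wrist")
u=proj(w,[478,-31,72]);print(u)
a,b=int(u[0]),int(u[1])
x0,y0=max(a-80,0),max(b-60,0)
print(x0,y0);save(w,"w4.png",(x0,y0,x0+160,y0+120),5)
g=cv2.GaussianBlur(cv2.cvtColor(w["img"],cv2.COLOR_RGB2GRAY),(3,3),0)
i=w["img"].astype(int);m=(i[:,:,0]>140)&(i[:,:,1]>110)&(i[:,:,2]<90)
k,l,s,c=cv2.connectedComponentsWithStats(m.astype(np.uint8))
for q in range(1,k):
    if s[q,4]>8: print(s[q],c[q],onz(w,c[q],72))
for r in ctrl.recognise(w,"hub_mouth")[:2]: print(r,onz(w,r["centre"],72))
plan([478,-31,200],np.pi/2-0.24)
```

```text
[312.2651494  160.63328224]
232 100
[ 445    0   52   55 1312] [473.1402439  23.0160061] [624.3241956   42.74405061  72.        ]
[346 141  15   7  70] [353.87142857 143.95714286] [515.82067542 -25.65235732  72.        ]
[305 147  18  17 228] [313.74561404 154.76315789] [480.46532402 -26.38852887  72.        ]
[335 161  12   5  51] [340.33333333 162.90196078] [501.07798782 -38.73402878  72.        ]
{'centre': [313.4, 151.7], 'score': 0.69} [480.81241845 -23.77089235  72.        ]
pose [475.  -55.6 200.5] [3.1416e+00 3.0000e-04 1.3300e+00] turn [ 0.      0.0004 -0.001 ] then shift [ 0.1639 -0.0193  0.0034] clock 13.9
```

View pics/w4.png

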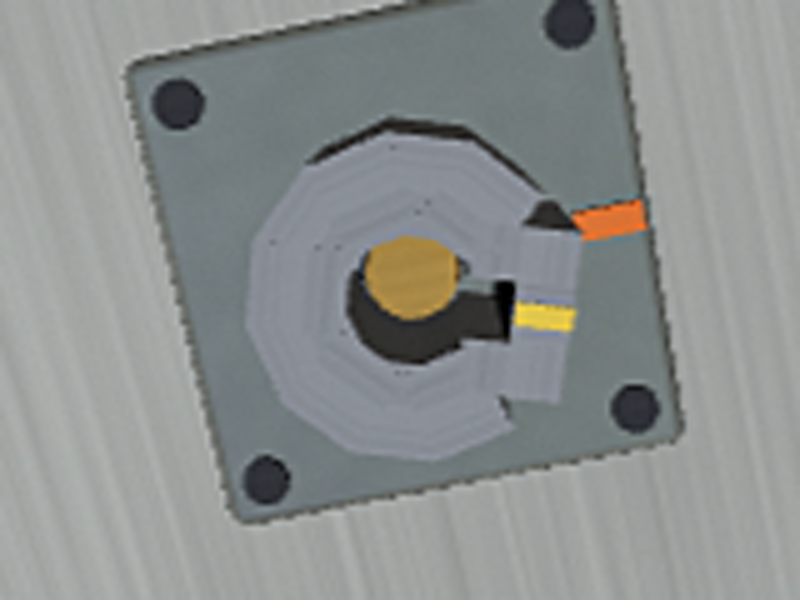

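Run:
```python
from h import *
w=ctrl.get_image("wrist")
f=lambda cx,cy,z:onz(w,(232+(cx+.5)/5-.5,100+(cy+.5)/5-.5),z)
B=f(409.5,300,72);print("bore",B,"plunger",f(410,284,36))
Y=f(543,317,72);K=f(504,311,72);print(Y,K)
for q in(Y,K): d=q-B;print(np.arctan2(d[1],d[0]),np.hypot(d[0],d[1]))
C=np.array([f(130,65,16),f(617,-30,16),f(683,437,16),f(245,522,16)]);print(C.round(1))
print("orange",f(610,220,16))
plan([481,200,190],np.pi/2-0.2)
```

```text
bore [479.34316394 -29.98481014  72.        ] plunger [478.57213522 -32.31574364  36.        ]
[501.05133389 -38.38109546  72.        ] [494.73738941 -35.74806763  72.        ]
-0.36905810900527675 23.275357137559226
-0.3582251377540698 16.437679727413833
[[433.9  20.9  16. ]
 [532.3  15.3  16. ]
 [526.3 -80.7  16. ]
 [430.6 -76.6  16. ]]
orange [520.77732359 -32.1456108   16.        ]
pose [475.  -55.3 200.6] [3.1415e+00 2.0000e-04 1.3304e+00] turn [ 0.0001  0.0002 -0.0515] then shift [ 1.6763 -0.299   0.0704] clock 13.95
```

Request:
{"op": "step_arm", "data": {
  "series": [
    [[0,0,0,0.1,-0.02,0,0],[0,0,0,0.2,-0.032,0,0],[0,0,0,0.2,-0.032,0,0],[0,0,0,0.2,-0.032,0,0],[0,0,0,0.2,-0.032,0,0],[0,0,0,0.2,-0.032,0,0],[0,0,0,0.2,-0.032,0,0],[0,0,0,0.2,-0.032,0,0],[0,0,0,0.14,-0.03,0,0],[0,0,0,0,0,0.1,0],[0,0,0,0,0,0.13,0],[0,0,0,0,0,0,0]]
  ]
}}

```text
clock: 15.15
eef_pos: [491.8, 193.7, 164.2]
tool_rot: [-3.138, 0.003, 1.332]
force: [-0.7, 0.0, 0.8]
width: 85.7
gripper_force: 0.0
```

Request:
{"op": "step_arm", "data": {
  "series": [
    [[0,0,0,0,0,0,0],[0,0,0,0,0,0,0]]
  ]
}}

```text
clock: 15.35
eef_pos: [494.1, 194.0, 166.9]
tool_rot: [3.14, -0.001, 1.331]
force: [-0.5, 0.4, -0.2]
width: 85.4
gripper_force: 0.0
```

Run:
```python
from h import *
w=ctrl.get_image("wrist")
x,y,t=fitblock(w,481.5,196,-0.2)
plan([x,y,65],t+np.pi/2)
u=proj(w,[x,y,84])
im=w["img"].copy()
for k,c in((64,(255,0,0)),(104,(0,255,0))):
    r=Ro.from_euler("z",t).as_matrix()
    cv2.polylines(im,[np.int32([proj(w,np.array([x,y,k])+r@[a*8,b*17,0]) for a,b in((-1,-1),(-1,1),(1,1),(1,-1))])],True,c)
w["img"]=im;a=int(u[0]);b=int(u[1]);save(w,"w5.png",(max(a-100,0),max(b-75,0),a+100,b+75),4);print(u)
```

```text
fit 484.47092577764295 197.56767036933812 -0.3175459601585629 cost 0.13942307233810425 area 1259.0
pose [494.1 194.  166.9] [ 3.1403e+00 -1.0000e-03  1.3311e+00] turn [ 0.0017 -0.0013  0.0992] then shift [ 0.0024 -0.0684  0.6796] clock 15.4
[301.7453151  202.14131589]
```

View pics/w5.png

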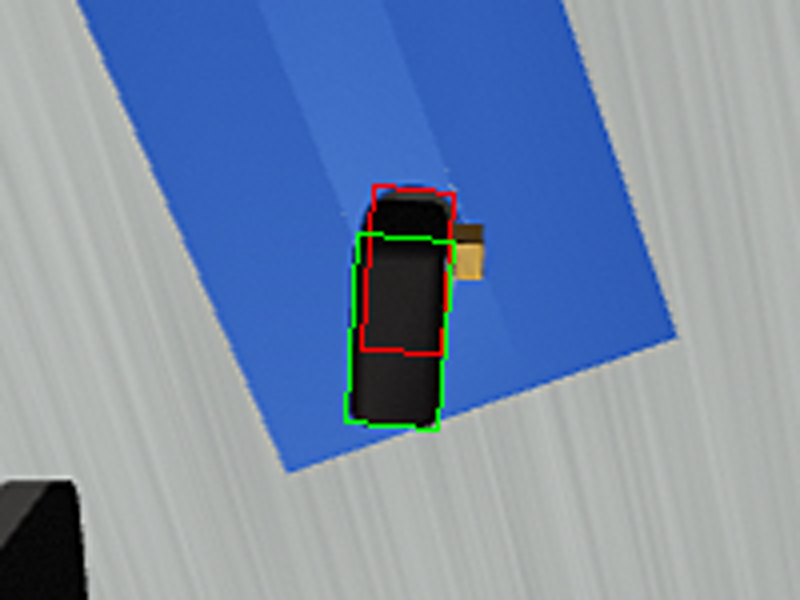

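Request:
{"op": "step_arm", "data": {
  "series": [
    [[0,0,0.075,0,0,0,0],[0,0,0,0.002,-0.067,0.05,0],[0,0,0,0,0,0.15,0],[0,0,0,0,0,0.15,0],[0,0,0,0,0,0.15,0],[0,0,0,0,0,0.12,0],[0,0,0,0,0,0.06,0],[0,0,0,0,0,0,0],[0,0,0,0,0,0,0]]
  ]
}}

```text
clock: 16.3
eef_pos: [484.0, 197.6, 64.5]
tool_rot: [3.141, -0.0, 1.273]
force: [0.6, 0.2, 0.2]
width: 85.4
gripper_force: 0.0
```

Request:
{"op": "step_arm", "data": {
  "series": [
    [[0,0,0,0,0,0,1],[0,0,0,0,0,0,1],[0,0,0,0,0,0,1],[0,0,0,0,0,0,1],[0,0,0,0,0,0,1],[0,0,0,0,0,0,1],[0,0,0,0,0,0,1],[0,0,0,0,0,0,1]]
  ]
}}

```text
clock: 17.1
eef_pos: [483.9, 197.5, 64.4]
tool_rot: [3.142, -0.0, 1.273]
force: [-1.0, 0.3, 5.8]
width: 15.1
gripper_force: 61.6
```

Request:
{"op": "step_arm", "data": {
  "series": [
    [[0,0,0,0,0,-0.04,1],[0,0,0,0,0,-0.15,1],[0,0,0,0,0,-0.25,1],[0,0,0,0,0,-0.25,1],[0,0,0,0,0,-0.15,1],[0,0,0,0,0,0,1],[0,0,0,0,0,0,1],[0,0,0,0,0,0,1]]
  ]
}}

```text
clock: 17.9
eef_pos: [482.7, 197.2, 188.8]
tool_rot: [-3.139, 0.002, 1.273]
force: [0.5, -0.3, -2.5]
width: 15.5
gripper_force: 61.6
```

Run:
```python
from h import *
plan([479,-31,150],np.pi/2-0.365)
print(ctrl.read_state()["force"])
```

```text
pose [482.7 197.2 188.8] [-3.1394e+00  1.7000e-03  1.2731e+00] turn [-0.0027  0.0023  0.0856] then shift [-1.4301  0.5203  0.2585] clock 17.9
[ 0.45845764 -0.33631561 -2.45757242]
```

Request:
{"op": "step_arm", "data": {
  "series": [
    [[0,0,0.085,0,0,0,1],[0,0,0,-0.13,0.04,0,1],[0,0,0,-0.2,0.08,0,1],[0,0,0,-0.2,0.08,0,1],[0,0,0,-0.2,0.08,0,1],[0,0,0,-0.2,0.08,0,1],[0,0,0,-0.2,0.08,0,1],[0,0,0,-0.2,0.08,0,1],[0,0,0,-0.1,0.08,0,1],[0,0,0,0,0,0.1,1],[0,0,0,0,0,0.15,1],[0,0,0,0,0,0,1]]
  ]
}}

```text
clock: 19.1
eef_pos: [488.6, -34.9, 149.4]
tool_rot: [-3.134, 0.003, 1.205]
force: [-0.4, 0.5, -2.0]
width: 15.4
gripper_force: 61.3
```

Request:
{"op": "step_arm", "data": {
  "series": [
    [[0,0,0,0,0,0,1],[0,0,0,0,0,0,1],[0,0,0,0,0,0,1]]
  ]
}}

```text
clock: 19.4
eef_pos: [491.9, -35.0, 153.2]
tool_rot: [3.14, -0.0, 1.206]
force: [-0.3, -0.2, -1.7]
width: 15.5
gripper_force: 61.3
```

Run:
```python
from h import *
w=ctrl.get_image("wrist");s=ctrl.read_state()
e=s["eef_pos"];R=Ro.from_euler("xyz",s["tool_rot"]).as_matrix();tip=e+R@[0,0,60.5]
print("tip",tip,proj(w,tip)); print("mouth",proj(w,[479.2,-31,72]))
a,b=np.int32(proj(w,tip));x0,y0=a-80,b-60;print(x0,y0)
im=w["img"].copy()
def circ(c,r,col):
    cv2.polylines(im,[np.int32([proj(w,np.array(c)+[r*np.cos(t),r*np.sin(t),0])*16 for t in np.linspace(0,6.28,60)])],True,col,1,cv2.LINE_AA,4)
circ(tip,7,(0,255,0));circ([479.2,-31,72],11,(255,0,0));circ([479.2,-31,72],28,(255,0,255));circ(tip-R@[0,0,4],10,(0,255,255))
w["img"]=im;save(w,"w6.png",(x0,y0,x0+160,y0+120),5)
plan([479.2,-31,140],np.pi/2-0.365)
```

```text
tip [491.95830942 -34.90060689  92.69120236] [315.35411768 213.13369523]
mouth [297.41528549 205.44922889]
235 153
pose [491.9 -34.9 153.2] [ 3.1405e+00 -5.0000e-04  1.2065e+00] turn [ 0.0014 -0.0006  0.0009] then shift [-0.0059 -0.0883  0.0879] clock 19.45
```

View pics/w6.png

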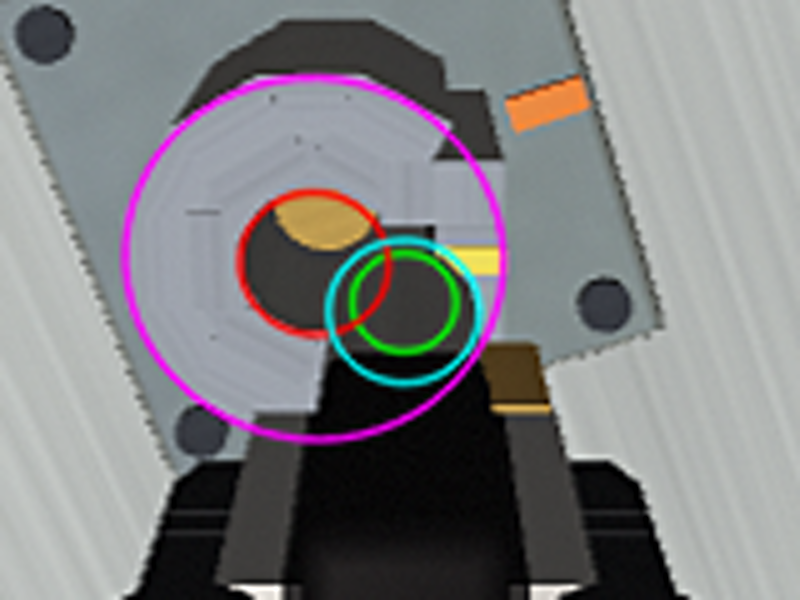

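Request:
{"op": "step_arm", "data": {
  "series": [
    [[0,0,0,-0.006,-0.044,0,1],[0,0,0,0,-0.044,0,1],[0,0,0,0,0,0.05,1],[0,0,0,0,0,0.04,1],[0,0,0,0,0,0,1],[0,0,0,0,0,0,1],[0,0,0,0,0,0,1],[0,0,0,0,0,0,1]]
  ]
}}

```text
clock: 20.25
eef_pos: [479.0, -31.3, 139.1]
tool_rot: [3.141, -0.0, 1.206]
force: [0.1, 0.9, -1.2]
width: 15.2
gripper_force: 61.5
```

Run:
```python
from h import *
w=ctrl.get_image("wrist");s=ctrl.read_state()
e=s["eef_pos"];R=Ro.from_euler("xyz",s["tool_rot"]).as_matrix();tip=e+R@[0,0,60.5]
print("tip",tip)
a,b=np.int32(proj(w,tip));x0,y0=a-53,b-40;print(x0,y0)
im=cv2.resize(w["img"][y0:y0+80,x0:x0+106],None,fx=7,fy=7,interpolation=cv2.INTER_CUBIC)
im=np.uint8(255*(im/255.)**.6)
def circ(c,r,col):
    q=[(proj(w,np.array(c)+[r*np.cos(t),r*np.sin(t),0])-[x0,y0]+.5)*7 for t in np.linspace(0,6.28,60)]
    cv2.polylines(im,[np.int32(q)],True,col,1,cv2.LINE_AA)
circ(tip,7,(0,255,0));circ([479.2,-31,72],11,(255,0,0));circ(tip-R@[0,0,4],10,(0,255,255))
cv2.imwrite("pics/w7.png",im[:,:,::-1])
plan([479.2,-31,130],np.pi/2-0.365)
```

```text
tip [478.97013582 -31.31080888  78.65319826]
262 173
pose [479.  -31.3 139.2] [ 3.1413 -0.      1.206 ] turn [ 0.0004 -0.0001  0.0002] then shift [0.0025 0.0008 0.061 ] clock 20.3
```

View pics/w7.png

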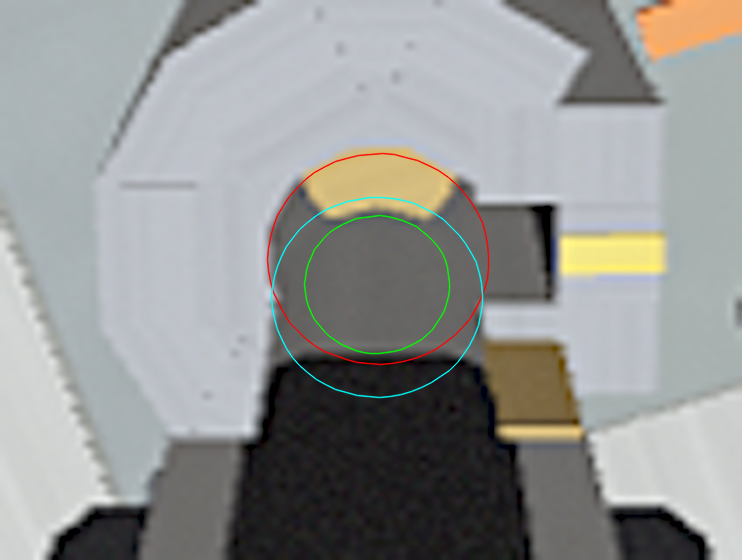

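Request:
{"op": "step_arm", "data": {
  "series": [
    [[0,0,0,0,0,0.02,1],[0,0,0,0,0,0.02,1],[0,0,0,0,0,0.02,1],[0,0,0,0,0,0.02,1],[0,0,0,0,0,0,1],[0,0,0,0,0,0,1]]
  ]
}}

```text
clock: 20.9
eef_pos: [478.9, -30.9, 126.9]
tool_rot: [-3.141, -0.0, 1.206]
force: [0.4, 1.3, -2.5]
width: 15.3
gripper_force: 61.3
```

Request:
{"op": "step_arm", "data": {
  "series": [
    [[0,0,0,0,0,0.02,1],[0,0,0,0,0,0.02,1],[0,0,0,0,0,0.02,1],[0,0,0,0,0,0.02,1],[0,0,0,0,0,0.02,1],[0,0,0,0,0,0,1],[0,0,0,0,0,0,1]]
  ]
}}

```text
clock: 21.6
eef_pos: [478.9, -30.8, 111.8]
tool_rot: [-3.141, -0.0, 1.206]
force: [2.2, 3.5, -3.8]
width: 15.6
gripper_force: 61.0
```

Request:
{"op": "step_arm", "data": {
  "series": [
    [[0,0,0,0,0,0.01,1],[0,0,0,0,0,0.01,1],[0,0,0,0,0,0.01,1],[0,0,0,0,0,0.01,1],[0,0,0,0,0,0,1],[0,0,0,0,0,0,1]]
  ]
}}

```text
clock: 22.2
eef_pos: [479.0, -30.9, 105.9]
tool_rot: [3.141, -0.0, 1.206]
force: [2.8, 4.2, -0.7]
width: 15.4
gripper_force: 61.6
```

Request:
{"op": "step_arm", "data": {
  "series": [
    [[0,0,0,0.004,0,0.01,1],[0,0,0,0,0,0.02,1],[0,0,0,0,0,0.02,1],[0,0,0,0,0,0.02,1],[0,0,0,0,0,0.02,1],[0,0,0,0,0,0.01,1],[0,0,0,0,0,0,1],[0,0,0,0,0,0,1]]
  ]
}}

```text
clock: 23.0
eef_pos: [479.0, -30.7, 91.0]
tool_rot: [3.142, -0.0, 1.206]
force: [1.8, 3.3, 2.6]
width: 15.4
gripper_force: 62.3
```

Request:
{"op": "step_arm", "data": {
  "series": [
    [[0,0,0,0,0,0.01,1],[0,0,0,0,0,0.01,1],[0,0,0,0,0,0.007,1],[0,0,0,0,0,0,1],[0,0,0,0,0,0,1],[0,0,0,0,0,0,1]]
  ]
}}

```text
clock: 23.6
eef_pos: [479.0, -30.7, 87.3]
tool_rot: [3.141, -0.0, 1.206]
force: [1.1, 3.9, 8.4]
width: 15.5
gripper_force: 62.9
```

Request:
{"op": "step_arm", "data": {
  "series": [
    [[0,0,0,0,0,0.007,1],[0,0,0,0,0,0,1],[0,0,0,0,0,0,1],[0,0,0,0,0,0,1]]
  ]
}}

```text
clock: 24.0
eef_pos: [479.0, -30.7, 86.3]
tool_rot: [3.141, -0.0, 1.206]
force: [0.7, 2.6, 8.4]
width: 15.4
gripper_force: 63.1
```

Request:
{"op": "step_arm", "data": {
  "series": [
    [[0,0,0,0,0,0.007,1],[0,0,0,0,0,0,1],[0,0,0,0,0,0,1],[0,0,0,0,0,0,1]]
  ]
}}

```text
clock: 24.4
eef_pos: [479.1, -30.7, 86.2]
tool_rot: [3.141, -0.001, 1.206]
force: [-1.2, 4.4, 20.3]
width: 15.1
gripper_force: 64.6
```

Request:
{"op": "step_arm", "data": {
  "series": [
    [[0,0,0,0,0,0.005,1],[0,0,0,0,0,0,1],[0,0,0,0,0,0,1],[0,0,0,0,0,0,1]]
  ]
}}

```text
clock: 24.8
eef_pos: [479.1, -30.7, 86.1]
tool_rot: [3.141, -0.002, 1.206]
force: [-3.0, 3.4, 26.8]
width: 15.4
gripper_force: 66.0
```

Request:
{"op": "step_arm", "data": {
  "series": [
    [[0,0,0,0,0,0,1],[0,0,0,0,0,0,1],[0,0,0,0,0,0,1],[0,0,0,0,0,0,1]]
  ]
}}

```text
clock: 25.2
eef_pos: [479.2, -30.7, 86.1]
tool_rot: [3.141, -0.002, 1.206]
force: [-2.4, 3.5, 27.3]
width: 15.2
gripper_force: 66.0
```

```bash
python3 -c "
from cell import ctrl
print(ctrl.finish_job())"
```

```text
the job is handed in; nothing more can be done
None
```

The job is handed in at 25.2 s: the keyless spindle stands in the red cup, and the keyed one is in the hub's keyway, still gripped and held against the stop at about 27 N; I viewed 11 pictures, one over the limit of 10, and took no final picture to confirm the other items stayed put.

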